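# Turn the model stage's revolve to face the aisle

### The arm

A 6-joint arm with a two-finger parallel gripper is mounted at the origin on a cart in front of the work surface, level with it; the furniture and walls round the work are solid. World frame = base frame: x ahead of the robot, y to its left, z up, the work surface at z = 0. Lengths are in m, angles in rad, forces in N, time in s.
With the tool pointing down it reaches from about 0.375 to 0.75 m from the base axis. Payload 9 kg.
Tool frame: the origin (TCP) lies at the very end of the fingers, on their centre line; the grasp point (between the pads) lies 19 mm behind it; x points along the fingers, z is the direction in which the jaws open and shut, and the axes are right-handed (so a half turn about x gives the same grasp; the last joint's range is limited). The gripper opens to 85 mm and grips with 20 to 120 N. Pads are 22 mm wide; open, the fingers measure 114 mm over their backs; the gripper's body (76 mm by 85 mm) begins 54 mm behind the grasp point. The pads swing forward as they close: fully open they stand 13 mm farther back than shut.
Start: joints at [0.953, 0.104, 0.097, 1.564, 0, 1.353], TCP at [0.234, 0.553, 0.231] pointing down, gripper open.
Joint ranges: [-2.99, 2.99], [-0.84, 1.86], [-1.1, 1.16], [-1.84, 2.11], [-1.51, 1.56], [-3.14, 3.14]. Speed limits (rad/s): [2.22, 2.22, 2.57, 3.14, 3.14, 3.14].

### API

Orientations are given as a 3x3 rotation matrix whose columns are the frame's x, y, z axes.
In Python, from station import readout, eyes, sign_off gives the robot as it stands.
- The arm moves only by the tool step_arm, never from a script. Its argument "moves" is a list of rows, each a list of 7 numbers: the turn, a rotation vector about the world's x, y, z in rad, then the shift along the world's x, y, z in cm, then the finger opening in cm, from 0 to 8.54. In form: [[ax, ay, az, x, y, z, gripper], ...]. A call has 1 to 12 rows; each row is the pose to reach, as a shift and turn from the pose measured when the call began; what a row does not reach only later rows make up. A row lasts 1/8 s, in which the tool goes at most 62.5 mm and 10.7 degrees, less where a joint would pass 70% of its speed; a pose out of reach is approached as far as the arm can. A call with a gripper value outside its range is refused whole. The fingers move at their own pace and stop on an object; the grip force is fixed at half the most. Time passes only in rows, so rows that repeat a pose let the fingers close. It gives the time, the measured TCP pose, the force and the opening at its end, in the units of the state.
- readout.get_state(): the state, without advancing time (a new reading comes with each control period).
- eyes.read_camera(name): name is "scene" or "side" or "wrist"; returns a dict with "color" (420x560x3 uint8, red, green, blue), "fx", "fy", "cx", "cy" (pixels), "pose" (4x4, takes a point from camera to world coordinates). Camera axes: x right, y up, looking along -z (the intrinsics and any distortion apply to the point x, -y, -z); pixel columns grow to the right and rows downward; lengths in m; the calibration is good to about 2 mm. A picture is of the moment at which its call begins. There is no depth.
- sign_off(): hands the job in, once; it reports no verdict.
The state is a dict: "clock": time; "joint_positions": joint angles; "joint_velocities": joint speeds; "joint_efforts": joint torques, N m; "tcp_pos": TCP position; "eef_rot": TCP orientation; "contact_force": force on the tool from outside, world axes, zero at the start; "wrist_torque": the same for the moment, N m; "gripper_width": opening from 0.0 (shut) to 1.0 (fully open).
Only numpy, scipy, OpenCV 4.12 (cv2) and the standard library are available. Lean on these libraries where they do the work, as an engineer would, in place of code of your own. Each camera call takes 0.05 s, during which the arm holds its last target.

### The job

Turn the revolve of the model stage by pushing on its wooden bars with a fingertip, either way round, until the foot of the little wooden stair standing on it faces straight down the aisle between the two blocks of model seats, then take the hand away. Push gently and grasp nothing: the stair stands loose and must ride round untouched and upright on the middle of the deck. Leave the two jars and the roll of tape beside the stage where they are.

Things in the scene. Friction and masses are not known exactly. Their poses are not given: they have to be found in the camera images.
- stage_base: fixed 6 mm plywood board: a disc of radius 165 mm with an apron on its -x side out to 235 mm. Origin at the disc's centre, on the bench top, on the revolve's axis. Its -x axis runs along the aisle, a 34 mm gap with a grey runner between two raked blocks of dark model seats (each 74 mm wide, up to 36 mm high, 165 to 225 mm from the origin). It may stand turned on the bench.
- revolve: the revolve: a round level deck of radius 85 mm, 12 to 31 mm above the bench, with four push bars in its rim like the spokes of a capstan. Origin on its vertical axis at bench height, z up; the bars lie along its +x, +y, -x and -y axes and turn with it. It turns freely either way for over a full turn, stays where it is left, and takes about 0.8 N at a bar to turn.
- bar_end (a point): outer end of the bar along the revolve's +x axis, 151 mm from the axis. Each bar is a level round wooden rod 12 mm thick with round ends, 85 to 151 mm from the axis, centre line 22 mm above the bench (10 mm clear over the ground board).
- stair: loose light wooden model stair of five steps, 84 mm long, 64 mm wide, 48 mm high, standing on the middle of the deck (top 79 mm above the bench). Origin at the centre of its underside, z up; its -x axis points out of the foot (the low end) of the stair. It may stand at any angle to the bars, and keeps that angle as it rides round.
- stair_foot (a point): middle of the foot (lowest step's front edge) of the stair, on the deck, 42 mm from the stair's origin along its -x axis
- jar_a: loose white-lidded paint jar, 49 mm across, 52 mm high, bystander; origin at the centre of its underside
- jar_b: loose bronze paint jar with a dark lid, 48 mm across, 66 mm high, bystander; origin at the centre of its underside
- tape: loose roll of masking tape lying flat, 98 mm across, 25 mm high, bystander; origin at the centre of its underside
Things that resemble listed ones, but are neither listed nor needed, are in the scene too. There is more than one size of the stair; the job needs the larger.

How it is judged:
By the outcome, as a careful person would: the job done as asked, in the order asked, and still so for the second after the job is handed in, with the robot touching nothing.
It also fails if it takes over 48 s, if anything falls off the work surface, if the arm or the gripper's body presses on something with over 40 N, if the wrist force passes 120 N, or if a joint passes its speed limit or range.

## Working session

There is one attempt and no reset: what is moved stays moved. The work goes in short steps, Python scripts to look and compute and a tool call to move; the robot and the scene stay as the last step left them, time stands still between calls to the robot, and variables do not carry over. Pictures are saved under pics/ and viewed, and the job is handed in when it is done.

Besides the shell and the picture viewer there is one more tool, called after "Call:" as name(argument=value, ...), one argument or row to a line, values as JSON. step_arm: Moves the arm, as the interface text tells. Its arguments: {"type":"object","properties":{"moves":{"type":"array","items":{"type":"array","items":{"type":"number"}}}},"required":["moves"]}

```bash
mkdir -p pics; ls
python3 - <<'E'
from station import readout, eyes
import cv2,json
print(readout.get_state())
for n in ["scene","side","wrist"]:
    d=eyes.read_camera(n); cv2.imwrite(f"pics/{n}0.png",d["color"][:,:,::-1]); print(n,{k:v for k,v in d.items() if k!="color"})
E
```

```text
pics
{'clock': 0.0, 'joint_positions': array([ 9.53285973e-01,  1.04697184e-01,  9.64666569e-02,  1.56389745e+00,
       -1.17590260e-05,  1.35313186e+00]), 'joint_velocities': array([ 4.11939518e-05,  4.06399710e-04, -3.27928315e-04,  5.93567316e-04,
        9.05285319e-04,  5.97046457e-04]), 'joint_efforts': array([-1.59282004e-03, -5.56925440e+01,  5.03653121e+01,  1.66987139e-02,
       -4.35291222e-04,  2.16400849e-05]), 'tcp_pos': array([0.23334318, 0.55240494, 0.23052213]), 'eef_rot': array([[-7.61446909e-04, -9.21120897e-01,  3.89275883e-01],
       [-1.09253209e-03,  3.89276530e-01,  9.21120291e-01],
       [-9.99999113e-01,  2.76087806e-04, -1.30276755e-03]]), 'contact_force': array([-0.28987358,  0.15484623, -0.12953816]), 'wrist_torque': array([-0.04546266,  0.055229  , -0.03980392]), 'gripper_width': 0.998632451142936}
scene {'fx': 394.9926869912831, 'fy': 394.9926869912831, 'cx': 277.8706014925097, 'cy': 213.651802478173, 'pose': array([[ 0.77066721,  0.28855715, -0.56816091,  0.05104421],
       [-0.63719689,  0.35906131, -0.68194949, -0.65062975],
       [ 0.0072232 ,  0.88758647,  0.46058449,  0.45809539],
       [ 0.        ,  0.        ,  0.        ,  1.        ]])}
side {'fx': 417.6184644226949, 'fy': 417.6184644226949, 'cx': 281.4670784892064, 'cy': 213.8699867345098, 'pose': array([[ 0.91322971,  0.24040126, -0.32896615,  0.24973569],
       [-0.40728615,  0.51606598, -0.753521  , -0.76737026],
       [-0.01137916,  0.82212112,  0.56919889,  0.62416377],
       [ 0.        ,  0.        ,  0.        ,  1.        ]])}
wrist {'fx': 298.60979324040767, 'fy': 298.60979324040767, 'cx': 285.042899097987, 'cy': 202.7378879719509, 'pose': array([[ 0.38874191, -0.88805393, -0.24543826,  0.17063673],
       [ 0.92134605,  0.37437889,  0.10469913,  0.57889214],
       [-0.00109157, -0.26683451,  0.96374175,  0.37239543],
       [ 0.        ,  0.        ,  0.        ,  1.        ]])}
```

View pics/scene0.png

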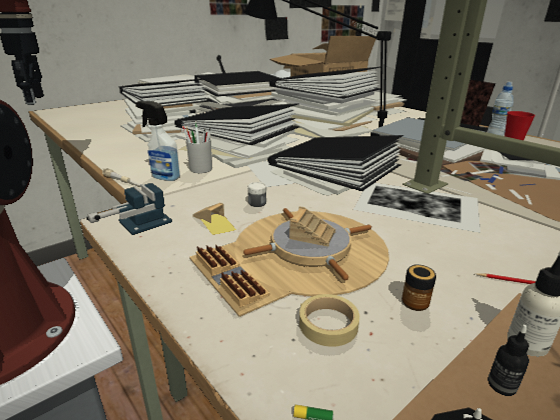

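View pics/side0.png

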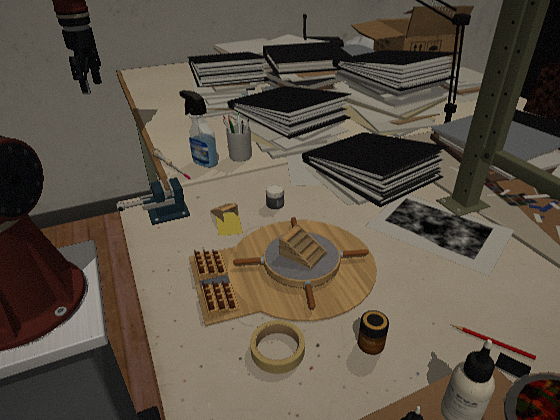

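View pics/wrist0.png

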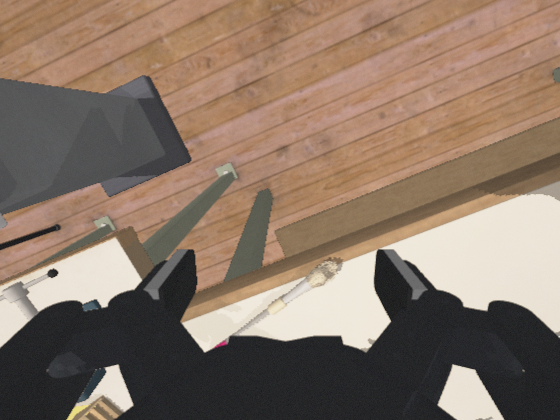

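The scene view shows the revolve at about (310,240), the large stair on its deck at (310,225), the seats at (230,272), the tape at (328,320), jar_a at (257,195) and jar_b at (419,287). The stair candidates are the one on the deck at (310,225) and a small one on yellow paper at (210,212). The deck one is the larger and stands where the description says. I'll enlarge it to confirm.

Run:
```python
import cv2
a=cv2.imread("pics/scene0.png")[175:325,180:400]; cv2.imwrite("pics/sc_crop.png",cv2.resize(a,None,fx=3.6,fy=3.6,interpolation=cv2.INTER_CUBIC))
a=cv2.imread("pics/side0.png")[205:335,180:390]; cv2.imwrite("pics/sd_crop.png",cv2.resize(a,None,fx=3.8,fy=3.8,interpolation=cv2.INTER_CUBIC))
```

```text
(no output)
```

View pics/sc_crop.png

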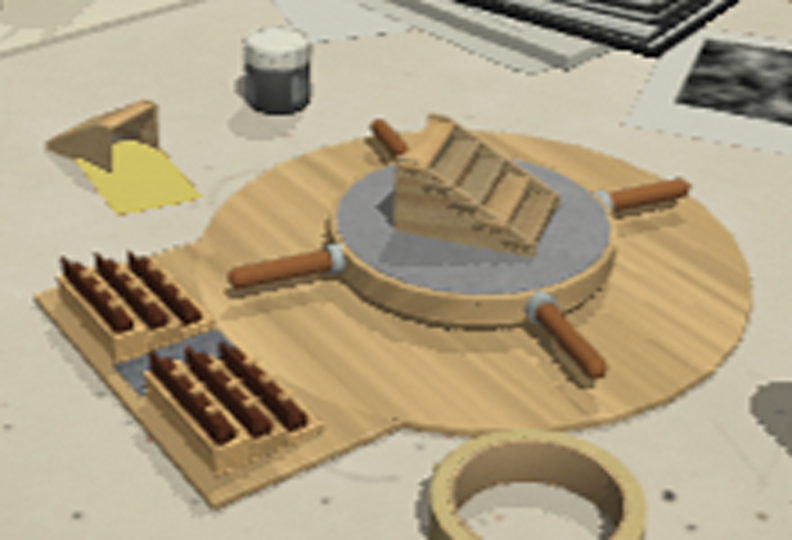

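View pics/sd_crop.png

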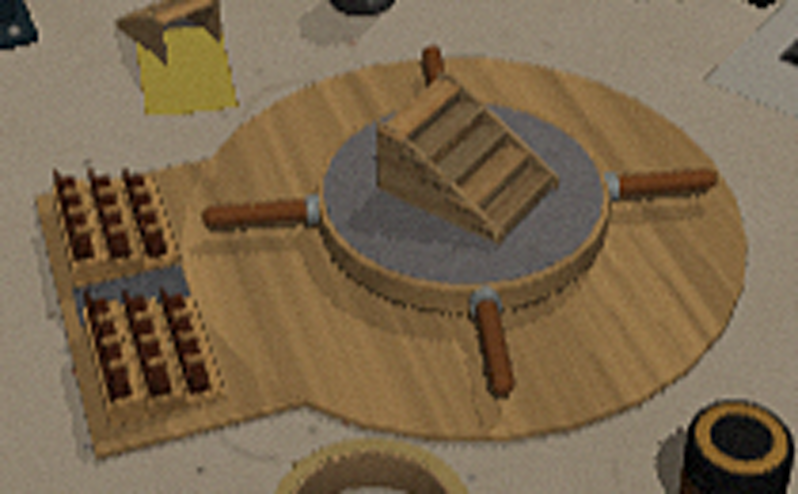

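```bash
cat > h.py <<'E'
import numpy as np, cv2
from station import eyes, readout
cams={}
def cam(n):
    if n not in cams: cams[n]=eyes.read_camera(n)
    return cams[n]
def ray(d,u,v):
    P=d["pose"]; r=P[:3,:3]@np.array([(u-d["cx"])/d["fx"],-(v-d["cy"])/d["fy"],-1]); return P[:3,3],r/np.linalg.norm(r)
def onz(d,u,v,z):
    o,r=ray(d,u,v); return o+r*(z-o[2])/r[2]
def proj(d,p):
    P=d["pose"]; q=P[:3,:3].T@(np.asarray(p)-P[:3,3]); return d["cx"]+d["fx"]*q[0]/-q[2], d["cy"]-d["fy"]*q[1]/-q[2]
E
python3 - <<'E'
from h import *
S=lambda x,y:("scene",180+x/3.6,175+y/3.6)
D=lambda x,y:("side",180+x/3.8,205+y/3.8)
pts={ 'L':(S(235,275),D(208,216),.022),'F':(S(600,368),D(502,390),.022),'R':(S(686,188),D(714,180),.022),'B':(S(378,126),D(431,52),.022),
'foot1':(S(533,257),D(497,240),.031),'foot2':(S(556,206),D(557,184),.031),'back1':(S(398,226),D(379,186),.031),
'apA':(S(37,297),D(37,200),.006),'apB':(S(215,505),D(98,455),.006),
'top1':(S(397,162),D(381,130),.079),'top2':(S(432,118),D(446,80),.079),
'jarA':(S(278,105),D(362,8),0),}
for k,(a,b,z) in pts.items():
    A,B=[onz(cam(q[0]),q[1],q[2],z) for q in (a,b)]
    print(k,A[:2].round(4),B[:2].round(4))
# disc outer contour pts z=.006
from itertools import chain
def circ(P):
    P=np.array(P)[:,:2]; s=np.linalg.lstsq(np.c_[2*P,np.ones(len(P))],(P**2).sum(1),rcond=None)[0]; return s[:2],np.sqrt(s[2]+s[:2]@s[:2])
print(circ([onz(cam(q[0]),q[1],q[2],.006) for q in [S(215,215),S(300,150),S(640,158),S(720,220),S(748,300),S(690,378),S(600,418),S(480,433)]]))
print(circ([onz(cam(q[0]),q[1],q[2],.006) for q in [D(225,150),D(300,90),D(460,57),D(600,82),D(720,165),D(745,240),D(690,350),D(580,418),D(480,438),D(360,422)]]))
t=circ([onz(cam(q[0]),q[1],q[2],.025) for q in [("scene",300,312),("scene",328,295),("scene",358,312),("scene",330,339)]]);print('tape',t)
print('jarB',onz(cam("scene"),420,270,.066),onz(cam("side"),375,319,.066))
E
```

```text
L [ 0.432  -0.0913] [ 0.4308 -0.0948]
F [ 0.5261 -0.279 ] [ 0.5226 -0.2824]
R [ 0.7097 -0.1872] [ 0.7109 -0.1891]
B [ 0.6149 -0.0009] [ 0.6162 -0.002 ]
foot1 [ 0.5654 -0.1931] [ 0.5668 -0.1909]
foot2 [ 0.6176 -0.1617] [ 0.6202 -0.1629]
back1 [ 0.5285 -0.1198] [ 0.5263 -0.1215]
apA [ 0.3455 -0.019 ] [ 0.3474 -0.0204]
apB [ 0.326  -0.2238] [ 0.3282 -0.224 ]
top1 [ 0.5205 -0.1265] [ 0.5243 -0.1303]
top2 [ 0.5732 -0.098 ] [ 0.5773 -0.1034]
jarA [0.6083 0.1036] [0.6084 0.0952]
(array([ 0.57172995, -0.13765331]), np.float64(0.16569512318825844))
(array([ 0.57103422, -0.14185237]), np.float64(0.16230936863767997))
tape (array([ 0.42506213, -0.33258081]), np.float64(0.049191784295662684))
jarB [ 0.59049185 -0.38137951  0.066     ] [ 0.58876155 -0.38576218  0.066     ]
```

Run:
```python
from h import *
for n,u,v in [("scene",163,180),("scene",200,172),("scene",145,232),("scene",272,160),("scene",430,185),("scene",257,207)]:
    print(n,u,v,onz(cam(n),u,v,0).round(3))
```

```text
scene 163 180 [0.487 0.412 0.   ]
scene 200 172 [ 0.606  0.401 -0.   ]
scene 145 232 [0.32  0.148 0.   ]
scene 272 160 [0.854 0.346 0.   ]
scene 430 185 [ 1.083 -0.112 -0.   ]
scene 257 207 [0.598 0.091 0.   ]
```

Call:
step_arm(
  moves=[
    [0, 0, 0.15, 2.5, -5.6, 1, 0],
    [0, 0, 0.31, 5, -11.2, 2, 0],
    [0, 0, 0.47, 7.5, -17, 2, 0],
    [0, 0, 0.62, 10, -22.7, 2, 0],
    [0, 0, 0.78, 12, -28.3, 2, 0],
    [0, 0, 0.93, 14, -34, 2, 0],
    [0, 0, 1.09, 16, -39.6, 2, 0],
    [0, 0, 1.24, 17.5, -45.3, 1, 0],
    [0, 0, 1.4, 19, -51, 0, 0],
    [0, 0, 1.56, 20, -56.7, -2, 0],
    [0, 0, 1.71, 21, -62.4, -4, 0],
    [0, 0, 1.87, 21, -68, -6, 0],
  ],
)

```text
clock: 1.8
tcp_pos: [0.4398, -0.0752, 0.189]
eef_rot: [[0.001, -0.116, -0.993], [-0.0, -0.993, 0.116], [-1.0, 0.0, -0.001]]
contact_force: [0.8, -0.0, -0.7]
gripper_width: -0.0
```

Run:
```python
from h import *
s=readout.get_state(); print(s["clock"],s["tcp_pos"],s["eef_rot"].round(3),s["gripper_width"],s["joint_positions"].round(2))
for n in ["scene","side","wrist"]:
    cv2.imwrite(f"pics/{n}1.png",cam(n)["color"][:,:,::-1])
a=cv2.imread("pics/side1.png"); b=cv2.imread("pics/wrist1.png"); 
cv2.imwrite("pics/c1.png",cv2.resize(np.hstack([a,b]),(800,300)))
```

```text
1.8 [ 0.43977208 -0.07517353  0.1890162 ] [[ 0.001 -0.116 -0.993]
 [-0.    -0.993  0.116]
 [-1.     0.    -0.001]] -0.0004273986501551182 [-0.46 -0.38 -0.42  1.53  0.   -1.92]
```

View pics/c1.png

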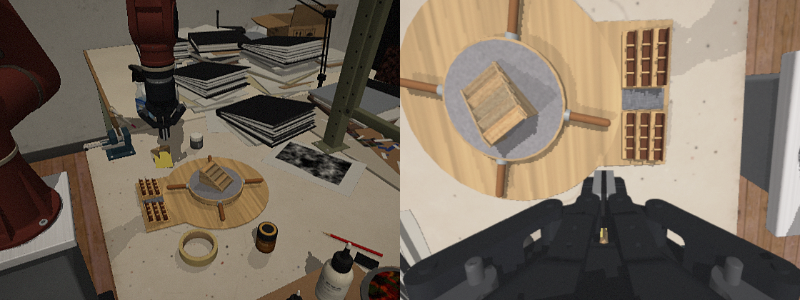

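The side view shows the arm clear of the stage. The wrist view gives an overhead look at the deck, stair, bars and aisle, so I'll measure from it.

Run:
```python
from h import *
s=readout.get_state(); print(s["clock"],s["tcp_pos"])
d=cam("wrist"); np.save("pics/w2.npy",d,allow_pickle=True); print(d["pose"].round(3))
c=d["color"][:,:,::-1]; cv2.imwrite("pics/w2.png",cv2.resize(c[0:270,0:390],None,fx=2,fy=2,interpolation=cv2.INTER_CUBIC))
```

```text
1.95 [ 0.43892491 -0.07513986  0.18821778]
[[-0.992 -0.12  -0.032  0.43 ]
 [ 0.124 -0.956 -0.265 -0.142]
 [ 0.001 -0.267  0.964  0.33 ]
 [ 0.     0.     0.     1.   ]]
```

View pics/w2.png

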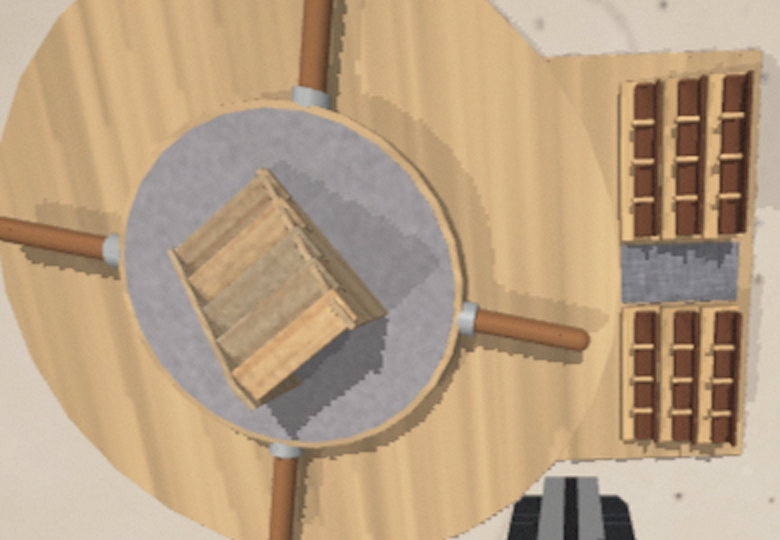

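Run:
```python
from h import *
d=np.load("pics/w2.npy",allow_pickle=True).item()
p=lambda x,y,z:onz(d,x/2,y/2,z)[:2]
def circ(P):
    P=np.array(P); s=np.linalg.lstsq(np.c_[2*P,np.ones(len(P))],(P**2).sum(1),rcond=None)[0]; return s[:2],np.sqrt(s[2]+s[:2]@s[:2])
c,r=circ([p(x,y,.031) for x,y in [(125,235),(160,165),(220,117),(280,104),(340,120),(400,165),(445,222),(460,290),(440,360),(400,405),(340,440),(200,420),(140,340)]]); print(c,r)
ang=lambda a,b:np.degrees(np.arctan2(*(b-a)[::-1]))
f1,f2=p(168,250,.031),p(263,168,.031); print('foot',f1,f2,np.linalg.norm(f1-f2),ang(f1,f2))
t1,t2=p(256,407,.079),p(355,322,.079); print('top',t1,t2,np.linalg.norm(t1-t2),ang(t1,t2))
m=(f1+f2)/2; print('mid foot from c',ang(c,m),np.linalg.norm(m-c))
for a in [((622,243),(738,241)),((622,304),(738,303))]: print('runner',ang(p(*a[0],.007),p(*a[1],.007)))
A,B=p(763,48,.006),p(742,457,.006); print('apron edge',A,B,np.linalg.norm(A-B),ang(c,(A+B)/2),ang(A,B)+90)
for a in [((548,62),(763,48)),((545,462),(742,457))]: print('apron side',ang(p(*a[0],.006),p(*a[1],.006)))
g,h=p(622,273,.007),p(738,272,.007); print('runner mid from c',ang(c,g),ang(c,h))
e=p(590,340,.022); print('barL',ang(c,e),np.linalg.norm(e-c))
for a in [((0,228),(105,250)),]: print(ang(p(*a[0],.022),p(*a[1],.022)))
```

```text
[ 0.56956712 -0.13609076] 0.08177463680389689
foot [ 0.6234893  -0.16158964] [ 0.56821602 -0.19208428] 0.06312732536104582 -151.11417899441852
top [ 0.57441665 -0.08943307] [ 0.52346602 -0.1203795 ] 0.0596124823349311 -148.72630660985487
mid foot from c -57.17377464696471 0.04848899556697411
runner 173.82954580881454
runner 173.35947640570367
apron edge [ 0.32618385 -0.21918749] [ 0.34626312 -0.01006152] 0.21008771679841443 174.74391611842128 174.51554610764566
apron side 176.22630406626908
apron side 174.40118264447355
runner mid from c 175.11324594123113 174.63847291269812
barL 162.64812528218096 0.15075217482709713
160.91150095900244
```

Call:
step_arm(
  moves=[
    [0, 0, 0.02, 0.35, -2.5, 0, 0],
    [0, 0, 0.02, 0.35, -5, 0, 0],
    [0, 0, 0.02, 0.35, -5, -4, 0],
    [0, 0, 0.02, 0.35, -5, -8, 0],
    [0, 0, 0.02, 0.35, -5, -12, 0],
    [0, 0, 0.02, 0.35, -5, -14.5, 0],
    [0, 0, 0.02, 0.35, -5, -16.5, 0],
    [0, 0, 0.02, 0.35, -5, -17.4, 0],
    [0, 0, 0.02, 0.35, -5, -17.4, 0],
    [0, 0, 0.02, 0.35, -5, -17.4, 0],
  ],
)

```text
clock: 3.25
tcp_pos: [0.4434, -0.124, 0.0161]
eef_rot: [[0.001, -0.105, -0.994], [-0.0, -0.994, 0.105], [-1.0, 0.0, -0.001]]
contact_force: [0.1, 0.4, -0.3]
gripper_width: 0.0
```

Run:
```python
from h import *
for n in ["scene","wrist"]: cam(n)
a,b=[cam(n)["color"][:,:,::-1] for n in ["scene","wrist"]]
a=cv2.resize(a[150:330,160:400],(560,420))
cv2.imwrite("pics/c3.png",cv2.resize(np.hstack([a,b]),(800,300)))
c=np.array([.570,-.138]); s=readout.get_state(); print(s['clock'],s['tcp_pos'])
t=s['tcp_pos'][:2]-c; th0=np.degrees(np.arctan2(t[1],t[0])); print(th0,np.hypot(*t))
for k in range(1,40):
    th=np.radians(174.4-3.5*k); q=c+.128*np.array([np.cos(th),np.sin(th)])-s['tcp_pos'][:2]; print(k,round(-np.radians(3.5)*k,2),(q*100).round(2))
```

```text
3.35 [ 0.44330687 -0.12419345  0.01596423]
173.7806609456112 0.1274432067472672
1 -0.06 [0.03 0.64]
2 -0.12 [0.18 1.41]
3 -0.18 [0.37 2.17]
4 -0.24 [0.61 2.91]
5 -0.31 [0.9  3.64]
6 -0.37 [1.22 4.35]
7 -0.43 [1.6  5.04]
8 -0.49 [2.01 5.7 ]
9 -0.55 [2.46 6.34]
10 -0.61 [2.95 6.95]
11 -0.67 [3.48 7.53]
12 -0.73 [4.04 8.07]
13 -0.79 [4.63 8.58]
14 -0.86 [5.25 9.05]
15 -0.92 [5.91 9.49]
16 -0.98 [6.58 9.88]
17 -1.04 [ 7.28 10.23]
18 -1.1 [ 8.   10.54]
19 -1.16 [ 8.74 10.8 ]
20 -1.22 [ 9.49 11.02]
21 -1.28 [10.25 11.19]
22 -1.34 [11.02 11.31]
23 -1.4 [11.8  11.39]
24 -1.47 [12.58 11.42]
25 -1.53 [13.36 11.4 ]
26 -1.59 [14.14 11.33]
27 -1.65 [14.91 11.22]
28 -1.71 [15.68 11.06]
29 -1.77 [16.43 10.85]
30 -1.83 [17.17 10.6 ]
31 -1.89 [17.9 10.3]
32 -1.95 [18.6   9.96]
33 -2.02 [19.28  9.58]
34 -2.08 [19.94  9.16]
35 -2.14 [20.57  8.69]
36 -2.2 [21.17  8.19]
37 -2.26 [21.74  7.65]
38 -2.32 [22.27  7.08]
39 -2.38 [22.77  6.48]
```

View pics/c3.png

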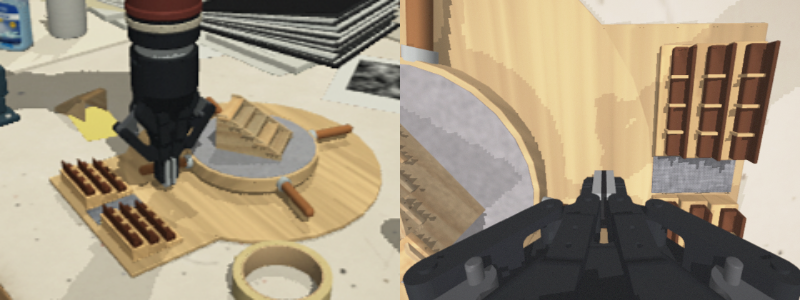

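The knuckles point along the radius towards the stair, leaving an estimated margin of only 15 mm. I'll turn the hand 90° so they lie along the tangent.

Call:
step_arm(
  moves=[
    [0, 0, 0, 0, 0, 2, 0],
    [0, 0, -0.17, 0, 0, 3.5, 0],
    [0, 0, -0.35, 0, 0, 3.5, 0],
    [0, 0, -0.52, 0, 0, 3.5, 0],
    [0, 0, -0.7, 0, 0, 3.5, 0],
    [0, 0, -0.87, 0, 0, 3.5, 0],
    [0, 0, -1.05, 0, -0.1, 3.5, 0],
    [0, 0, -1.22, 0, -0.2, 3.5, 0],
    [0, 0, -1.4, 0, -0.3, 3.5, 0],
    [0, 0, -1.57, 0, -0.3, 3.5, 0],
    [0, 0, -1.57, 0, -0.3, 1.5, 0],
    [0, 0, -1.57, 0, -0.3, -0.2, 0],
  ],
)

```text
clock: 4.85
tcp_pos: [0.4436, -0.1274, 0.0138]
eef_rot: [[0.001, -0.995, 0.104], [-0.001, 0.104, 0.995], [-1.0, -0.001, -0.001]]
contact_force: [0.3, 0.3, 0.3]
gripper_width: 0.001
```

Run:
```python
from h import *
for n in ["scene","side"]: cam(n)
a,b=[cam(n)["color"][:,:,::-1] for n in ["scene","side"]]
a=cv2.resize(a[150:330,160:400],(560,420));b=cv2.resize(b[170:350,160:400],(560,420))
cv2.imwrite("pics/c4.png",cv2.resize(np.hstack([a,b]),(800,300)))
s=readout.get_state(); print(s['clock'],s['tcp_pos'],s['eef_rot'].round(3),s['joint_positions'].round(2),s['contact_force'])
```

```text
4.95 [ 0.44210221 -0.12647443  0.0121807 ] [[-0.003 -0.995  0.104]
 [ 0.001  0.104  0.995]
 [-1.     0.003  0.   ]] [-0.56 -0.25 -0.64  1.18 -0.   -0.46] [-0.00327255 -0.54360784 -0.05532714]
```

View pics/c4.png

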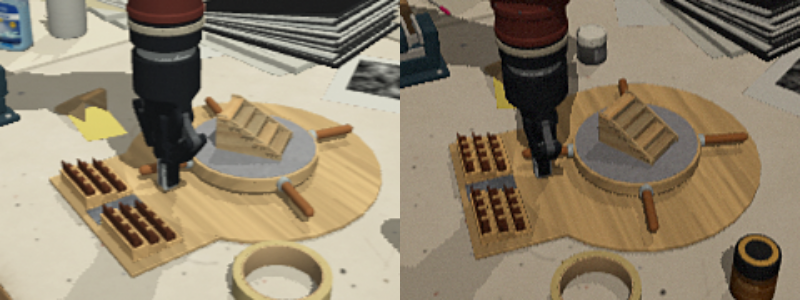

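Call:
step_arm(
  moves=[
    [0, 0, -0.06, 0.1, 0.8, 0.3, 0],
    [0, 0, -0.12, 0.3, 1.6, 0.3, 0],
    [0, 0, -0.18, 0.5, 2.4, 0.3, 0],
    [0, 0, -0.24, 0.73, 3.14, 0.3, 0],
    [0, 0, -0.31, 1.02, 3.87, 0.3, 0],
    [0, 0, -0.37, 1.34, 4.58, 0.3, 0],
    [0, 0, -0.43, 1.72, 5.27, 0.3, 0],
    [0, 0, -0.49, 2.13, 5.93, 0.3, 0],
    [0, 0, -0.55, 2.58, 6.57, 0.3, 0],
    [0, 0, -0.61, 3.07, 7.18, 0.3, 0],
    [0, 0, -0.67, 3.6, 7.76, 0.3, 0],
    [0, 0, -0.73, 4.16, 8.3, 0.3, 0],
  ],
)

```text
clock: 6.45
tcp_pos: [0.4839, -0.0433, 0.0157]
eef_rot: [[-0.002, -0.67, 0.742], [0.002, 0.742, 0.67], [-1.0, 0.003, 0.0]]
contact_force: [-0.6, 0.1, 0.9]
gripper_width: 0.0
```

```bash
cat > look.py <<'E'
from h import *
import sys
s=readout.get_state(); print(s['clock'],s['tcp_pos'],s['joint_positions'].round(2),s['contact_force'].round(2))
a,b=[cam(n)["color"][:,:,::-1] for n in ["scene","side"]]
a=cv2.resize(a[150:330,160:400],(560,420));b=cv2.resize(b[170:350,160:400],(560,420))
cv2.imwrite(f"pics/{sys.argv[1]}.png",cv2.resize(np.hstack([a,b]),(800,300)))
s=readout.get_state();c=np.array([.570,-.138]);t=s['tcp_pos'][:2]-c; z=s['eef_rot'][:,2]
th0=np.degrees(np.arctan2(t[1],t[0])); print(th0,np.hypot(*t),'z',np.degrees(np.arctan2(z[1],z[0])), s['tcp_pos'])
for k in range(1,13):
    th=np.radians(th0-3.5*k); q=c+.128*np.array([np.cos(th),np.sin(th)])-s['tcp_pos'][:2]; print(k,round(-np.radians(3.5)*k,2),(q*100).round(2))
E
python3 look.py c5
```

```text
6.45 [ 0.48388612 -0.04328691  0.0157169 ] [-0.36 -0.17 -0.56  1.18  0.    0.48] [-0.55  0.08  0.93]
132.14635692659044 0.1278421728960883 z 42.2038284569924 [ 0.48421449 -0.04321357  0.01572597]
1 -0.06 [0.58 0.52]
2 -0.12 [1.21 0.99]
3 -0.18 [1.86 1.42]
4 -0.24 [2.54 1.81]
5 -0.31 [3.24 2.16]
6 -0.37 [3.96 2.46]
7 -0.43 [4.7  2.72]
8 -0.49 [5.45 2.93]
9 -0.55 [6.21 3.1 ]
10 -0.61 [6.99 3.22]
11 -0.67 [7.76 3.3 ]
12 -0.73 [8.55 3.32]
```

View pics/c5.png

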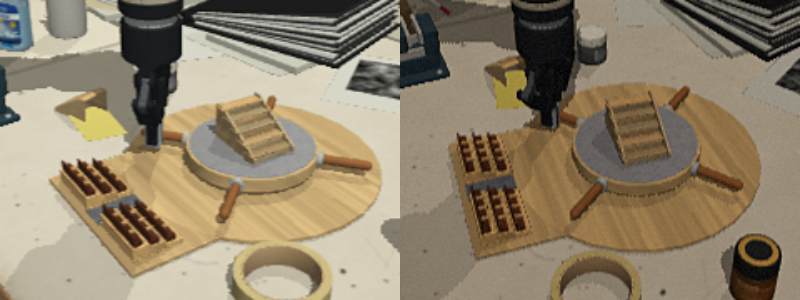

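The revolve has turned clockwise and the stair rides upright at about (250,130). I'll continue.

Call:
step_arm(
  moves=[
    [0, 0, -0.06, 0.58, 0.52, 0, 0],
    [0, 0, -0.12, 1.21, 0.99, 0, 0],
    [0, 0, -0.18, 1.86, 1.42, 0, 0],
    [0, 0, -0.24, 2.54, 1.81, 0, 0],
    [0, 0, -0.31, 3.24, 2.16, 0, 0],
    [0, 0, -0.37, 3.96, 2.46, 0, 0],
    [0, 0, -0.43, 4.7, 2.72, 0, 0],
    [0, 0, -0.49, 5.45, 2.93, 0, 0],
    [0, 0, -0.55, 6.21, 3.1, 0, 0],
    [0, 0, -0.61, 6.99, 3.22, 0, 0],
    [0, 0, -0.67, 7.76, 3.3, 0, 0],
    [0, 0, -0.73, 8.55, 3.32, 0, 0],
  ],
)

```text
clock: 8.05
tcp_pos: [0.5697, -0.0101, 0.016]
eef_rot: [[0.001, -0.006, 1.0], [0.003, 1.0, 0.006], [-1.0, 0.003, 0.001]]
contact_force: [-1.1, -0.2, 0.4]
gripper_width: -0.0
```

```bash
python3 look.py c6
```

```text
8.05 [ 0.56974234 -0.01007253  0.01598605] [-0.25  0.09 -0.31  1.17  0.    1.32] [-1.08 -0.17  0.35]
89.9126908102457 0.12769970928080535 z 0.4139767560293331 [ 0.57019459 -0.01030044  0.01606811]
1 -0.06 [0.78 0.  ]
2 -0.12 [ 1.56 -0.07]
3 -0.18 [ 2.33 -0.19]
4 -0.24 [ 3.1  -0.35]
5 -0.31 [ 3.85 -0.57]
6 -0.37 [ 4.59 -0.83]
7 -0.43 [ 5.31 -1.13]
8 -0.49 [ 6.01 -1.48]
9 -0.55 [ 6.69 -1.87]
10 -0.61 [ 7.34 -2.3 ]
11 -0.67 [ 7.96 -2.76]
12 -0.73 [ 8.56 -3.27]
```

View pics/c6.png

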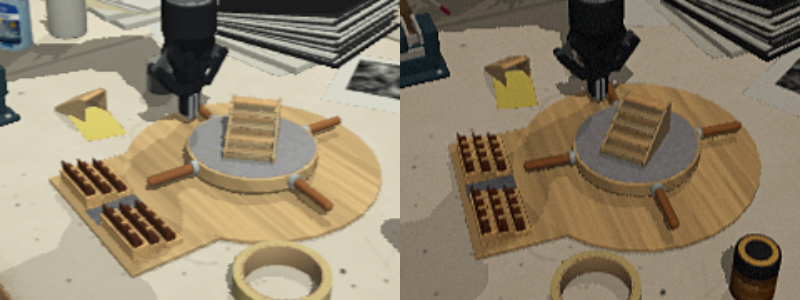

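Call:
step_arm(
  moves=[
    [0, 0, -0.06, 0.78, 0, 0, 0],
    [0, 0, -0.12, 1.56, -0.07, 0, 0],
    [0, 0, -0.18, 2.33, -0.19, 0, 0],
    [0, 0, -0.24, 3.1, -0.35, 0, 0],
    [0, 0, -0.31, 3.85, -0.57, 0, 0],
    [0, 0, -0.37, 4.59, -0.83, 0, 0],
    [0, 0, -0.43, 5.31, -1.13, 0, 0],
    [0, 0, -0.49, 6.01, -1.48, 0, 0],
    [0, 0, -0.55, 6.69, -1.87, 0, 0],
    [0, 0, -0.61, 7.34, -2.3, 0, 0],
  ],
)

```text
clock: 9.4
tcp_pos: [0.6433, -0.0334, 0.0161]
eef_rot: [[0.002, 0.566, 0.824], [0.002, 0.824, -0.566], [-1.0, 0.002, 0.001]]
contact_force: [-0.1, 1.0, -0.0]
gripper_width: -0.002
```

```bash
python3 look.py c7|head -3;  python3 - <<'E'
from h import *
d=cam("side"); np.save("pics/s7.npy",d,allow_pickle=True)
cv2.imwrite("pics/s7.png",cv2.resize(d["color"][205:335,180:390,::-1],None,fx=3.8,fy=3.8,interpolation=cv2.INTER_CUBIC))
d=cam("wrist");cv2.imwrite("pics/w7.png",d["color"][:,:,::-1])
E
```

```text
9.4 [ 0.64333388 -0.03342388  0.01614788] [-0.26  0.31 -0.07  1.19  0.    1.92] [-0.13  1.01 -0.01]
54.70336318743584 0.12759860232490475 z -34.477588801581376 [ 0.64372771 -0.03385766  0.01623351]
1 -0.06 [ 0.65 -0.44]
```

View pics/s7.png

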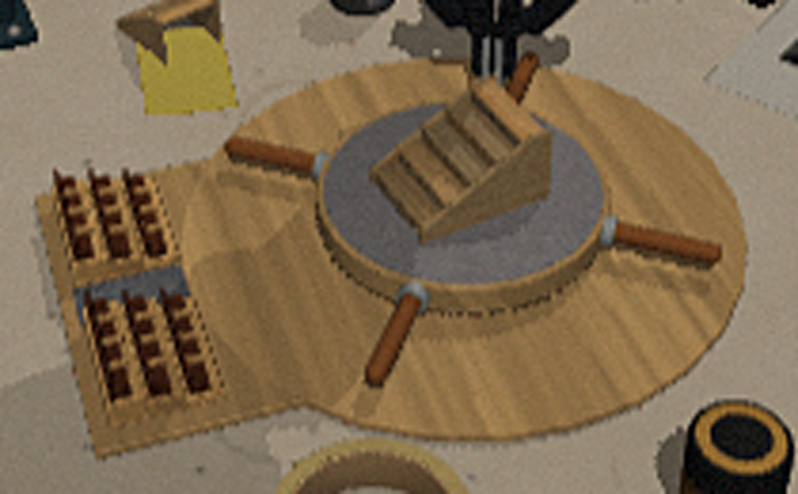

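View pics/w7.png

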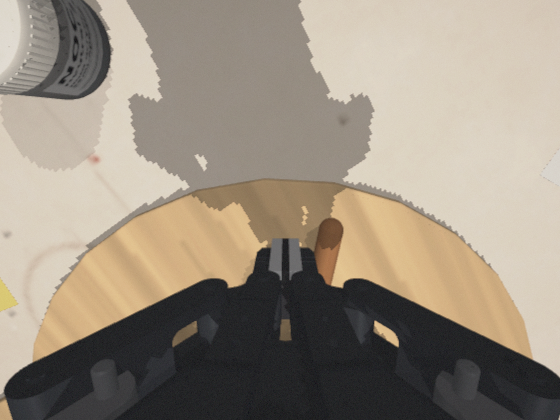

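Run:
```python
from h import *
d=np.load("pics/s7.npy",allow_pickle=True).item(); d0=None
c=np.array([.570,-.138])
p=lambda x,y,z:onz(d,180+x/3.8,205+y/3.8,z)[:2]
ang=lambda a,b:np.degrees(np.arctan2(*(b-a)[::-1]))
for n,(a,b,z) in {'foot':((371,178),(422,243),.031),'foottop':((371,170),(419,233),.0406),'side':((550,195),(422,243),.031),'toprear':((487,80),(549,136),.079),'aproned':((37,200),(98,455),.006)}.items():
    A,B=p(*a,z),p(*b,z); print(n,A,B,np.linalg.norm(A-B),ang(A,B))
for e in [(228,146),(375,380),(718,256)]: E=p(*e,.022); print('bar',ang(c,E),np.linalg.norm(E-c))
```

```text
foot [ 0.5249413  -0.11294857] [ 0.52818687 -0.17575839] 0.06289361211382175 -87.04198092374261
foottop [ 0.5233469  -0.11699559] [ 0.52561529 -0.17734319] 0.06039021522177846 -87.8473435020428
side [ 0.61179372 -0.16973144] [ 0.52818687 -0.17575839] 0.08382379396281127 -175.87686643668079
toprear [ 0.59884051 -0.11340744] [ 0.60612826 -0.17415098] 0.06117915827103681 -83.15859436391946
aproned [ 0.34743701 -0.02037913] [ 0.32817405 -0.22402988] 0.20455974372677233 -95.40342838343835
bar 137.37022816875813 0.14610454832698716
bar -132.62816579334117 0.15167146174029827
bar -45.12055633894001 0.1507864371065849
```

Call:
step_arm(
  moves=[
    [0, 0, -0.04, 0.42, -0.26, 0, 0],
    [0, 0, -0.07, 0.77, -0.53, 0, 0],
    [0, 0, -0.11, 1.11, -0.82, 0, 0],
    [0, 0, -0.13, 1.3, -1, 0, 0],
    [0, 0, -0.15, 1.49, -1.17, 0, 0],
    [0, 0, -0.15, 1.49, -1.17, 0, 0],
    [0, 0, -0.1, 0.8, -0.5, 0, 0],
    [0, 0, 0, -0.3, 0.3, 0, 0],
    [0, 0, 0, -0.3, 0.3, 0, 0],
    [0, 0, 0, -0.3, 0.3, 3, 0],
    [0, 0, 0, -0.3, 0.3, 8, 0],
    [0, 0, 0, -0.3, 0.3, 13, 0],
  ],
)

```text
clock: 11.1
tcp_pos: [0.6405, -0.0308, 0.1476]
eef_rot: [[0.002, 0.567, 0.824], [0.001, 0.824, -0.567], [-1.0, 0.002, 0.001]]
contact_force: [1.0, -1.3, 0.1]
gripper_width: 0.003
```

```bash
python3 look.py c8|head -3;  python3 - <<'E'
from h import *
d=cam("side"); np.save("pics/s8.npy",d,allow_pickle=True)
cv2.imwrite("pics/s8.png",cv2.resize(d["color"][205:335,180:390,::-1],None,fx=3.8,fy=3.8,interpolation=cv2.INTER_CUBIC))
d=cam("wrist");cv2.imwrite("pics/w8.png",d["color"][:,:,::-1]);print(d["pose"].round(3))
E
```

```text
11.1 [ 0.64050804 -0.03077339  0.14755894] [-0.25  0.23  0.08  1.42  0.    1.92] [ 0.99 -1.29  0.06]
55.18457062313818 0.12957470801918128 z -34.53327921827687 [ 0.64397869 -0.03161975  0.15342223]
1 -0.06 [ 0.54 -0.6 ]
[[ 0.824  0.548  0.142  0.679]
 [-0.566  0.794  0.221  0.024]
 [ 0.008 -0.262  0.965  0.292]
 [ 0.     0.     0.     1.   ]]
```

View pics/s8.png

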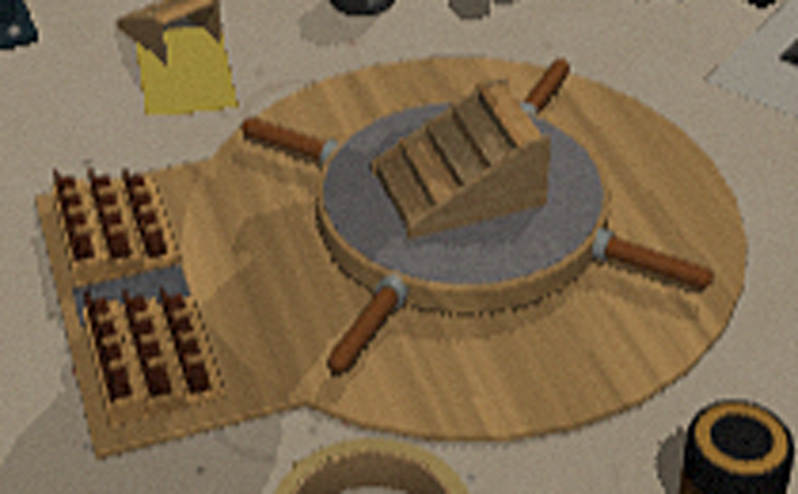

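View pics/w8.png

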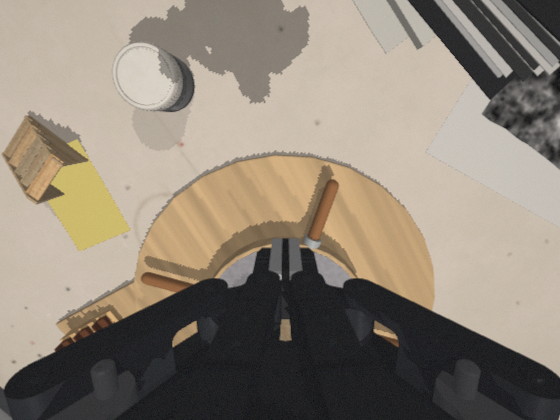

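Call:
step_arm(
  moves=[
    [0, 0, 0, 0, 0, 5, 0],
    [0, 0, 0, -1, -2, 9, 0],
    [0, 0, 0, -4, -6, 9, 0],
    [0, 0, 0, -7, -10, 9, 0],
    [0, 0, 0, -10, -14, 9, 0],
    [0, 0, 0, -13, -19, 9, 0],
    [0, 0, 0, -16, -23, 9, 0],
    [0, 0, 0, -16, -23, 9, 0],
    [0, 0, 0, -16, -23, 9, 0],
    [0, 0, 0, -16, -23, 9, 0],
  ],
)

```text
clock: 12.55
tcp_pos: [0.482, -0.2601, 0.237]
eef_rot: [[0.005, 0.566, 0.825], [0.001, 0.825, -0.566], [-1.0, 0.003, 0.003]]
contact_force: [0.5, 0.1, 0.1]
gripper_width: -0.002
```

Run:
```python
from h import *
d=cam("wrist");d=eyes.read_camera("wrist");np.save("pics/w9.npy",d,allow_pickle=True);cv2.imwrite("pics/w9.png",cv2.resize(d["color"][0:300,60:460,::-1],None,fx=2,fy=2,interpolation=cv2.INTER_CUBIC));print(d["pose"].round(3),readout.get_state()['clock'])
```

```text
[[ 0.825  0.546  0.146  0.519]
 [-0.565  0.795  0.219 -0.204]
 [ 0.004 -0.263  0.965  0.379]
 [ 0.     0.     0.     1.   ]] 12.65
```

View pics/w9.png

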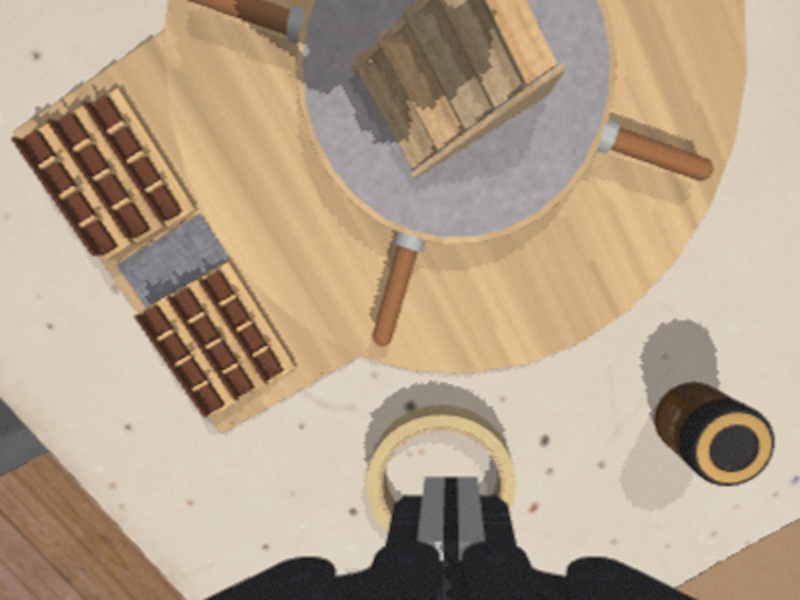

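Call:
step_arm(
  moves=[
    [0, 0, 0, 2, 3, 0, 0],
    [0, 0, 0, 3.5, 5, 0, 0],
    [0, 0, 0, 3.5, 5, 0, 0],
    [0, 0, 0, 3.5, 5, 0, 0],
    [0, 0, 0, 3.5, 5, 0, 0],
  ],
)

```text
clock: 13.28
tcp_pos: [0.5168, -0.2106, 0.2372]
eef_rot: [[0.005, 0.566, 0.825], [0.001, 0.825, -0.566], [-1.0, 0.003, 0.004]]
contact_force: [-0.3, -0.6, -0.9]
gripper_width: -0.003
```

Run:
```python
from h import *
d=cam("wrist");np.save("pics/w10.npy",d,allow_pickle=True);cv2.imwrite("pics/w10.png",cv2.resize(d["color"][0:300,60:460,::-1],None,fx=2,fy=2,interpolation=cv2.INTER_CUBIC));print(d["pose"].round(3),readout.get_state()['clock'])
```

```text
[[ 0.825  0.546  0.146  0.554]
 [-0.565  0.795  0.22  -0.155]
 [ 0.004 -0.264  0.965  0.379]
 [ 0.     0.     0.     1.   ]] 13.325
```

View pics/w10.png

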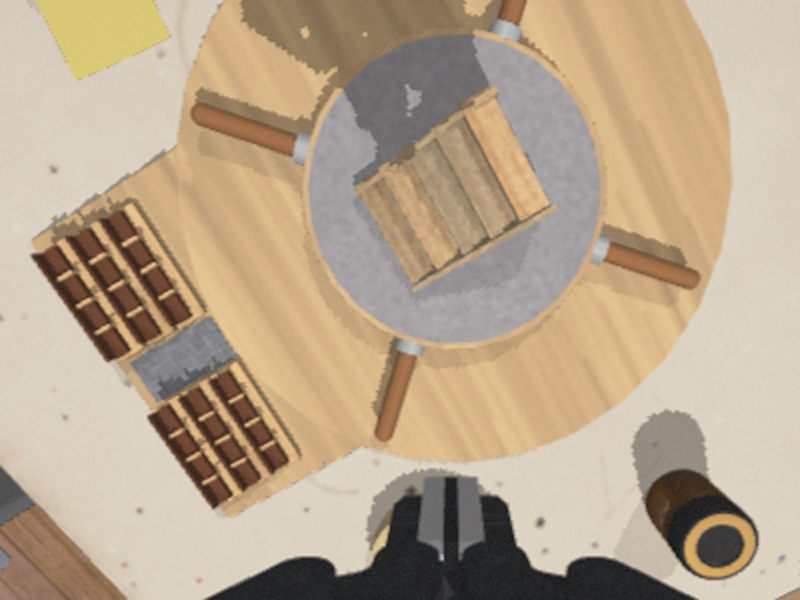

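Run:
```python
from h import *
d=np.load("pics/w10.npy",allow_pickle=True).item(); c=d["color"][:,:,::-1]
cv2.imwrite("pics/z1.png",cv2.resize(c[35:155,225:345],None,fx=5,fy=5,interpolation=cv2.INTER_CUBIC))
cv2.imwrite("pics/z2.png",cv2.resize(c[90:265,70:270],None,fx=4,fy=4,interpolation=cv2.INTER_CUBIC)[:600])
```

```text
(no output)
```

View pics/z1.png

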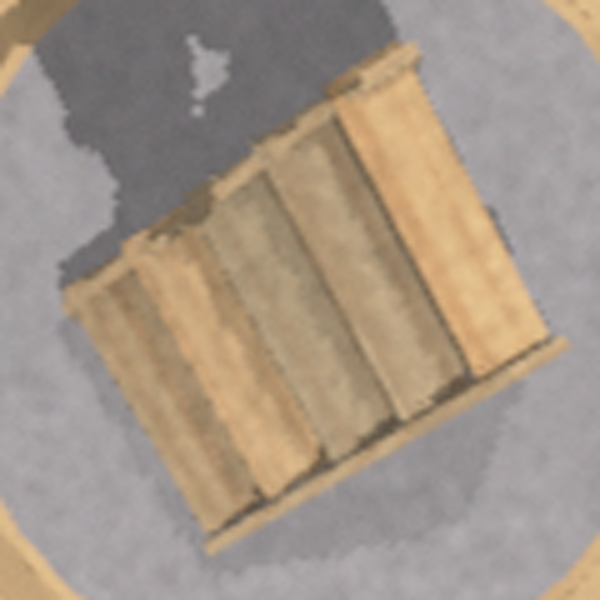

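View pics/z2.png

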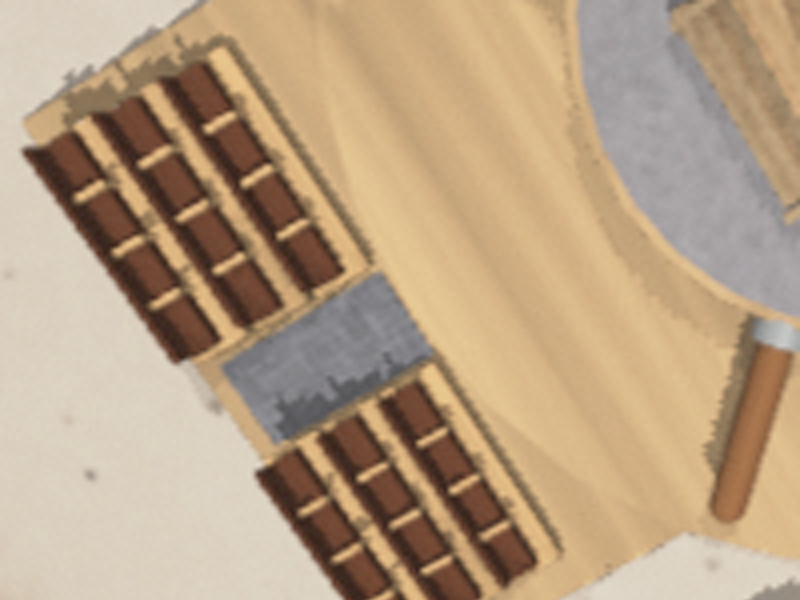

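Run:
```python
from h import *
d=np.load("pics/w10.npy",allow_pickle=True).item()
p=lambda x,y,z:onz(d,225+x/5,35+y/5,z)[:2]
q=lambda x,y,z:onz(d,70+x/4,90+y/4,z)[:2]
w=lambda x,y,z:onz(d,60+x/2,y/2,z)[:2]
ang=lambda a,b:np.degrees(np.arctan2(*(b-a)[::-1]))
L=lambda f,a,b,z:(round(ang(f(*a,z),f(*b,z)),2),round(np.linalg.norm(f(*a,z)-f(*b,z)),4))
print('foot',L(p,(64,302),(210,550),.036))
print('top',L(p,(418,55),(568,345),.079))
print('tread top edge',L(p,(338,110),(470,378),.079))
print('riser2',L(p,(262,165),(398,425),.0694)); 
c1=p(64,302,.034);c2=p(210,550,.034);t1=p(418,52,.079);t2=p(568,345,.079)
print('mid axis',ang((t1+t2)/2,(c1+c2)/2), np.linalg.norm((t1+t2-c1-c2)/2), 'stair ctr',(t1+t2+c1+c2)/4)
print('seat front',L(q,(245,45),(372,262),.012),L(q,(437,368),(558,550),.012),L(q,(245,45),(558,550),.012))
print('runner',L(q,(380,275),(435,355),.007),L(q,(222,368),(278,440),.007),'sides',L(q,(380,275),(222,368),.007),L(q,(435,355),(278,440),.007))
print('apron edge',L(w,(33,242),(232,516),.006))
def circ(P):
    P=np.array(P); s=np.linalg.lstsq(np.c_[2*P,np.ones(len(P))],(P**2).sum(1),rcond=None)[0]; return s[:2],np.sqrt(s[2]+s[:2]@s[:2])
c,r=circ([w(x,y,.031) for x,y in [(303,180),(318,120),(360,62),(420,36),(480,36),(550,70),(595,130),(604,190),(590,250),(550,305),(500,335),(455,345),(400,332),(350,300),(315,245)]]);print(c,r)
o,ro=circ([w(x,y,.006) for x,y in [(730,180),(725,110),(700,40),(715,260),(680,340),(630,400),(570,440),(500,460),(440,460),(178,150),(205,60)]]);print('disc',o,ro)
e=lambda x,y:w(x,y,.022)
ends=[e(384,438),e(697,281),e(193,110)]
print('bars',[(ang(c,x).round(2),np.linalg.norm(x-c).round(4)) for x in ends],'diam',ang(ends[1],ends[2]))
rm=(q(380,275,.007)+q(435,355,.007)+q(222,368,.007)+q(278,440,.007))/4; A=(w(33,242,.006)+w(232,516,.006))/2
print('runner mid ang',ang(c,rm),ang(o,rm),'apron mid',ang(c,A),ang(o,A))
f=(c1+c2)/2; print('foot ang',ang(c,f),np.linalg.norm(f-c))
```

```text
foot (np.float64(-94.24), np.float64(0.0613))
top (np.float64(-93.81), np.float64(0.0584))
tread top edge (np.float64(-95.82), np.float64(0.0537))
riser2 (np.float64(-95.17), np.float64(0.055))
mid axis 175.01665477588517 0.08291555480896043 stair ctr [ 0.56663127 -0.13864038]
seat front (np.float64(-98.77), np.float64(0.0696)) (np.float64(-95.22), np.float64(0.0691)) (np.float64(-97.1), np.float64(0.1756))
runner (np.float64(-94.19), np.float64(0.0291)) (np.float64(-92.55), np.float64(0.0278)) sides (np.float64(174.5), np.float64(0.0606)) (np.float64(173.15), np.float64(0.0598))
apron edge (np.float64(-94.86), np.float64(0.207))
[ 0.56988516 -0.1370712 ] 0.0818288790927946
disc [ 0.56885639 -0.14147439] 0.16213083900246358
bars [(np.float64(-141.34), np.float64(0.1492)), (np.float64(-52.19), np.float64(0.1504)), (np.float64(127.76), np.float64(0.1492))] diam 127.78234910486506
runner mid ang 174.99687800803267 173.677451228121 apron mid 175.0422753371104 173.93096940196492
foot ang 177.38861597542066 0.044601273226344676
```

Run:
```python
from h import *
a=cam("side");b=cam("scene");np.save("pics/s11.npy",a,allow_pickle=True);np.save("pics/e11.npy",b,allow_pickle=True)
x=cv2.imread("pics/s8.png")
y=np.load("pics/s8.npy",allow_pickle=True).item()["color"][:,:,::-1]
cv2.imwrite("pics/z3.png",cv2.resize(y[220:280,265:345],None,fx=9,fy=9,interpolation=cv2.INTER_CUBIC))
cv2.imwrite("pics/full11.png",cv2.resize(np.hstack([b["color"],a["color"]])[:,:,::-1],(800,300)))
```

```text
(no output)
```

View pics/z3.png

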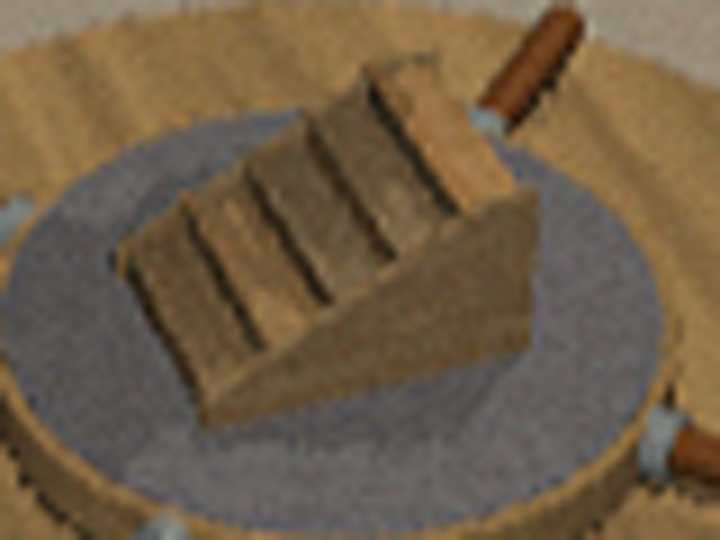

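View pics/full11.png

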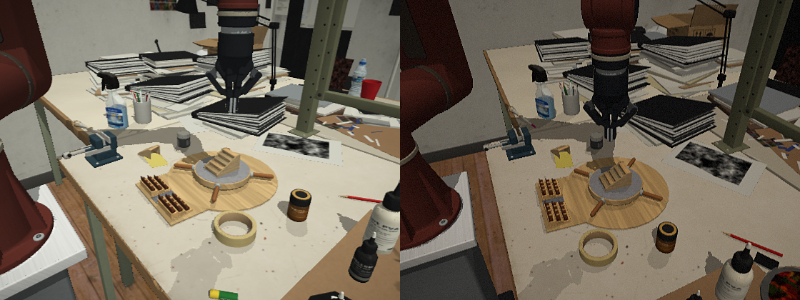

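Run:
```python
from h import *
d=np.load("pics/s8.npy",allow_pickle=True).item()
p=lambda x,y,z:onz(d,265+x/9,220+y/9,z)[:2]
ang=lambda a,b:np.degrees(np.arctan2(*(b-a)[::-1]))
A=p(118,270,.031);B=p(202,428,.031);C=p(525,348,.031)
print('foot',ang(A,B)-90+360,np.linalg.norm(A-B),'side',ang(C,B)%360,np.linalg.norm(C-B))
A=p(118,250,.0406);B=p(207,402,.0406); print('tread1',ang(A,B)+270)
A=p(370,68,.079);B=p(537,195,.079)
A=p(432,55,.079);B=p(537,192,.079);print('rear',ang(A,B)+270,np.linalg.norm(A-B))
A=p(372,92,.0694);B=p(458,215,.0694);print(ang(A,B)+270)
```

```text
foot 175.02285554637933 0.06131932112005774 side 175.39816328271277 0.08242407141598258
tread1 176.62487195400445
rear 177.25786931173207 0.05791186125755401
176.22242985685853
```

The stair points to about 175–176° and the aisle to about 174.7°, so they agree to about 1°. The jars and tape are in place. I'll take the hand well away and check once more.

Call:
step_arm(
  moves=[
    [0, 0, 0, 0, 1, 3, 0],
    [0, 0, 0, -1, 4, 5, 0],
    [0, 0, 0, -2, 9, 6, 0],
    [0, 0, 0, -3, 14, 6, 0],
    [0, 0, 0, -5, 19, 6, 0],
    [0, 0, 0, -7, 24, 6, 0],
    [0, 0, 0, -8, 29, 6, 0],
    [0, 0, 0, -9, 34, 6, 0],
    [0, 0, 0, -9, 36, 6, 0],
    [0, 0, 0, -9, 36, 6, 0],
    [0, 0, 0, -9, 36, 6, 0],
  ],
)

```text
clock: 14.8
tcp_pos: [0.427, 0.1487, 0.2973]
eef_rot: [[0.005, 0.566, 0.824], [0.0, 0.824, -0.566], [-1.0, 0.003, 0.004]]
contact_force: [0.6, 0.1, -1.1]
gripper_width: -0.004
```

```bash
python3 look.py c12|head -2
python3 - <<'E'
from h import *
d=cam("side");e=np.load("pics/s8.npy",allow_pickle=True).item()
D=cv2.absdiff(d["color"],e["color"]).max(2)[225:275,268:335]; print('stair/deck diff since release',D.mean(),np.percentile(D,95))
E
```

```text
14.8 [0.42696498 0.14871076 0.29725261] [ 0.04 -0.32 -0.18  1.71  0.    2.22] [ 0.61  0.13 -1.13]
116.52033862453834 0.3201561369544043 z -34.55330974946518 [0.42704533 0.148468   0.29724972]
stair/deck diff since release 7.249850746268657 15.0
```

View pics/c12.png

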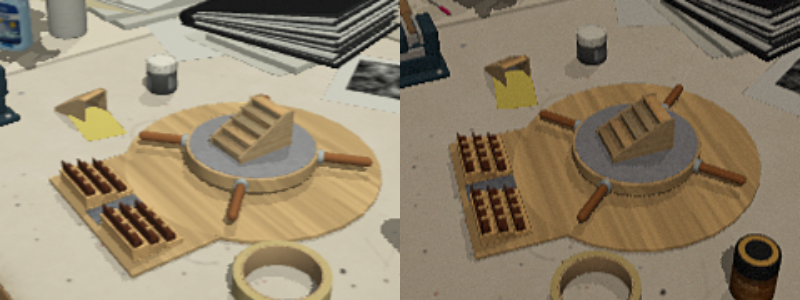

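```bash
python3 -c "
from station import sign_off
print(sign_off())"
```

```text
the job is handed in; nothing more can be done
None
```

I turned the revolve about 123° clockwise by pushing one bar with the closed fingertips. The stair's foot now faces down the aisle, and I handed the job in at about 15 s of the 48 s.

- **Alignment:** most readings put the stair at 175–176° and the aisle at about 174.7°, so the error is about 1°. I did not nudge it further. The readings spread by 1–2°: the stair's upper edges gave up to 177°, and the foot's position seen from the deck's centre gave 177.4°.
- **Stair:** it stands upright within about 4 mm of the deck's centre. The side pictures show no visible movement after I released the bar.
- **Bystanders:** in the last pictures both jars and the tape show no change from where they started.
- **Forces and hand:** the readings I took stayed near 1 N. The hand finished about 0.3 m up and clear of everything.

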